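Put the punches away and clamp the case shut

TASK

Put the two loose tapered punches lying on the bench into the two empty lanes of the steel case, each lying flat along its lane. Then close the lid fully without slamming it, and after that swing the clamp bar all the way down onto the closed lid. Leave the punch already in the case in its lane and the other things on the bench where they are.

Things in the scene. Friction and masses are not known exactly. Their poses are not given: they have to be found in the camera images.
- case: open grey steel case fixed to the bench, outside 170 (x) x 194 (y) x 55 (z) mm, walls and floor 5 mm. Origin: centre of its underside, z up. The lid is hinged on the +x wall; the clamp bar pivots on a bracket (30-82 mm high, out to y = 131 mm) on the +y wall at x = 0
- lanes (a point): centre of the case's inside floor (5 mm above its underside), axes as the case. Four wooden ribs 4 mm wide and 8 mm high run along x at y = -78, -26, +26, +78 mm and bound three lanes, 48 mm wide, centred at y = -52, 0, +52 mm; one already holds a punch
- lid (a joint): angle of the steel lid: 0 closed flat on the rim, grows as it opens upward; starts at about 1.6 to 1.85 (upright or leaning back), stops at 1.95. Stiff hinge: it stays where it is left. Plate 178 mm (from hinge to front edge) x 194 mm x 8 mm; a grip tab 60 mm wide, 5 mm thick projects 18 mm beyond its front edge
- lid_hinge (a point): middle of the lid's hinge axis (parallel to the case's y), at x = +85 mm, z = 55 mm of the case; it is in the plane of the lid's underside, the outer face is 8 mm beyond. Turns with the lid
- lid_edge (a point): middle of the lid's front edge on its outer face, 178 mm from the hinge
- clamp (a joint): angle of the clamp bar: 0 lying flat across the closed lid, grows as it swings up and outward to the +y side; starts at about 1.65 to 2.0, stops at 2.1. Stiff: it stays where it is left. Steel bar 18 mm wide, 12 mm thick with, from 104 mm to the tip, a rubber grip 20 mm wide, reaching 10 mm outward (up, when closed) and 6 mm inward of the axis
- clamp_hinge (a point): pivot of the clamp bar (axis parallel to the case's x), at x = 0, y = +117 mm, z = 71 mm of the case, on the bar's mid-line
- clamp_tip (a point): free end of the clamp bar on its mid-line, 150 mm from the pivot; at 0 it lies at y = -33 mm of the case
- punch_a: one of the two loose punches on the bench; punch: dark steel square shank 90 x 24 x 24 mm with a bright round nose 38 mm long tapering from 22 to 12 mm at its +x end and a round head 12 mm long at its -x end; 140 mm in all, 0.45 kg. Origin: at mid-length, level with the shank's underside; the shank spans x = -58 to +32 mm; centre of mass at x = -8 mm.
- punch_b: the other loose punch, like punch_a (same size and origin)
- punch_c: a like punch that already lies in one of the case's lanes; stays there
- blank: bystander: plain square steel bar 120 x 24 x 24 mm lying on the bench, no nose or head; origin centre of underside, x along it
- file: bystander: flat file with a wooden handle, 165 mm long, 22 mm wide, lying; origin below its middle, x along it
- oil_can: bystander: standing steel oil can, 64 mm diameter, 150 mm high with its spout; origin centre of underside
- jar: bystander: standing amber glass jar with steel cap, 66 mm diameter, 100 mm high; origin centre of underside
- wrench: bystander: steel wrench 180 mm long, lying; x along it
- hammer: bystander: hammer 220 mm long, lying; x along it
- bench_block: bystander: steel bench block 70 x 70 x 40 mm; origin centre of underside
- tin: bystander: standing tin 66 mm diameter, 70 mm high; origin centre of underside

How it is judged:
On the way, in this order (a step that is already met when the one before it is completed fails the run):
1. both loose punches lie flat in lanes of the case, the lid still open (x of punch_a in the frame of case between -0.035 and 0.035 m and y of punch_a in the frame of case between -0.085 and 0.085 m and z of each of punch_a, punch_b, punch_c in the frame of case below 0.0095 m and angle between the x axis of each of punch_a, punch_b, punch_c and the x axis of case, either way round below 0.2 rad and x of punch_b in the frame of case between -0.035 and 0.035 m and y of punch_b in the frame of case between -0.085 and 0.085 m and x of punch_c in the frame of case between -0.035 and 0.035 m and y of punch_c in the frame of case between -0.085 and 0.085 m and value of joint lid above 0.8 rad), for 0.2 s.
2. the lid is fully closed while the clamp bar is still up (value of joint lid below 0.06 rad and value of joint clamp above 0.6 rad), for 0.2 s.
3. the clamp bar is down on the closed lid (value of joint lid below 0.06 rad and value of joint clamp below 0.08 rad), for 0.2 s.
At the end, for the whole second after the job is handed in: all three punches lie on the case floor, one to a lane (origin less than 9.5 mm above the case's underside, within 35 mm of the lane's middle along x, within 85 mm in y, within 0.2 rad of the lane's direction, at rest), lid within 0.06 rad of closed, clamp bar within 0.08 rad of fully down (all of step 3 and x of punch_a in the frame of case between -0.035 and 0.035 m and y of punch_a in the frame of case between -0.085 and 0.085 m and z of each of punch_a, punch_b, punch_c in the frame of case below 0.0095 m and angle between the x axis of each of punch_a, punch_b, punch_c and the x axis of case, either way round below 0.2 rad and x of punch_b in the frame of case between -0.035 and 0.035 m and y of punch_b in the frame of case between -0.085 and 0.085 m and x of punch_c in the frame of case between -0.035 and 0.035 m and y of punch_c in the frame of case between -0.085 and 0.085 m and linear speed of each of punch_a, punch_b below 0.02 m/s); the robot touches nothing.
It fails at once if the lid is slammed (closing faster than 4 rad/s) (velocity of joint lid below -4 rad/s).
It fails at once if a bystander is moved by more than 40 mm (distance of any of blank, file, oil_can, jar, wrench, hammer, bench_block, tin from where it was at the start of the episode above 0.04 m).
It fails at once if a bystander is knocked over (angle between any of oil_can, jar, tin's own z axis and vertical above 0.6 rad).
It fails at once if the punch already in the case is taken out of its lane (distance of punch_c from where it was at the start of the episode above 0.03 m or z of punch_c in the frame of case above 0.02 m).
It also fails if it takes over 72 s, if anything falls off the work surface, if the arm or the gripper's body presses on something with over 40 N, if the wrist force passes 120 N, or if a joint passes its speed limit or range.

ROBOT

A 6-joint arm with a two-finger parallel gripper is mounted at the origin on the work surface. World frame = base frame: x ahead of the robot, y to its left, z up, the work surface at z = 0. Lengths are in m, angles in rad, forces in N, time in s.
With the tool pointing down it reaches from about 0.3 to 0.775 m from the base axis. Payload 14.6 kg.
Tool frame: the origin (TCP) lies midway between the tips of the shut fingers; the grasp point (between the pads) lies 19 mm behind it (ctrl.pinch_z is the z of the grasp point in the tool frame, in m); z points along the fingers, y is the line along which they close (so a half turn about z gives the same grasp; the last joint's range is limited). The gripper opens to 94 mm and grips with 3 to 60 N. Pads are 16 mm wide; open, the fingers measure 119 mm over their backs; the gripper's body (75 mm by 177 mm) begins 78 mm behind the grasp point.
Start: joints at [1.134, 0.3, 1.521, -0, 1.321, -0.067], TCP at [0.199, 0.513, 0.205] pointing down, gripper open.
Joint ranges: [-3.03, 3.03], [-0.79, 2.21], [0.23, 2.52], [-1.04, 4.18], [0, 3.07], [-2.55, 2.55]. Speed limits (rad/s): [2.22, 2.22, 2.57, 3.14, 3.14, 3.14].

INTERFACE

Orientations are given as [roll, pitch, yaw] about the fixed x, y, z axes, in that order (R = Rz(yaw) Ry(pitch) Rx(roll)).
In Python, from station import ctrl, camera, ticket gives the robot as it stands. The module is installed in compiled form; this text tells all that it offers.
- The arm moves only by the shell command python3 -m inch 'ROWS' [FORCE]. ROWS is text: rows parted by semicolons, each of 7 numbers parted by spaces: the opening, from -1 (shut) to 1 (fully open), then the shift along the tool's x, y, z in units of 0.03 m (1.0 is 0.03 m), then the turn, a rotation vector about the tool's x, y, z in units of 10 degrees (1.0 is 10 degrees). In form: grip dx dy dz rx ry rz; .... A call has 1 to 10 rows; each row shifts and turns the commanded pose from where the row before left it, along the tool's axes as they then stand; what a row does not reach is not made up. A row lasts 1/8 s, in which the tool goes at most 62.5 mm and 10.7 degrees, less where a joint would pass 70% of its speed; a pose out of reach is approached as far as the arm can. A call with a number of a shift or a turn outside -1 to 1 is refused whole. A call with a gripper value outside its range is refused whole. The fingers move at their own pace and stop on an object; FORCE is the grip in N (left out, the last holds). Time passes only in rows, so rows that do not move let the fingers close. It gives the time, the measured TCP pose, the force, the opening and the grip force at its end, in the units of the state.
- ctrl.get_obs(): the state, without advancing time (a new reading comes with each control period).
- camera(name): name is "scene" or "top"; returns a dict with "img" (400x640x3 uint8, blue, green, red), "range_z" (400x640 float32, m along the optical axis (not along the pixel's ray), 0 where there is no reading), "intrinsics" (3x3 intrinsics, pixels), "view" (4x4, takes a point from world to camera coordinates). Camera axes: x right, y down, z forward; pixel columns grow to the right and rows downward; lengths in m; the calibration is good to about 2 mm. A picture is of the moment at which its call begins.
- ticket.hand_in(): hands the job in; it is judged then, once.
The state is a dict: "time_s": time; "qpos": joint angles; "joint_vel": joint speeds; "tau": joint torques, N m; "ee_pos": TCP position; "eef_rot": TCP orientation; "force": force on the tool from outside, world axes, zero at the start; "moment": the same for the moment, N m; "grip_width": finger opening in m; "grip_force": force on a finger pad.
Only numpy, scipy, OpenCV 4.12 (cv2) and the standard library are available. Lean on these libraries where they do the work, as an engineer would, in place of code of your own. Each camera call takes 0.05 s, during which the arm holds its last target. There are 200 camera calls.

## Working session

There is one attempt and no reset: what is moved stays moved. The work goes in short steps, Python scripts to look and compute and a shell command to move; the robot and the scene stay as the last step left them, time stands still between calls to the robot, and variables do not carry over. Pictures are saved under pics/ and viewed, at most 10 in all, crops included, and the job is handed in when it is done.

```bash
mkdir -p pics; cat > h.py <<'E'
import numpy as np, cv2
from station import ctrl, camera, ticket
def save(name,fn):
    c=camera(name); cv2.imwrite('pics/'+fn+'.png',c['img']); np.savez('pics/'+fn+'.npz',**c); return c
def cloud(c):
    K=c['intrinsics'];V=np.linalg.inv(c['view']);z=c['range_z']
    v,u=np.mgrid[:z.shape[0],:z.shape[1]]
    P=np.stack([(u-K[0,2])/K[0,0]*z,(v-K[1,2])/K[1,1]*z,z],-1)
    W=P@V[:3,:3].T+V[:3,3]; W[z==0]=np.nan; return W
E
python3 - <<'E'
from h import *
for n in('scene','top'):
    c=save(n,n+'0'); print(n,c['intrinsics'].tolist(),np.linalg.inv(c['view']).round(3).tolist())
print(ctrl.get_obs())
E
```

```text
scene [[379.07730262612216, 0.0, 322.76094168313085], [0.0, 379.07730262612216, 201.51216788743207], [0.0, 0.0, 1.0]] [[-0.981, 0.14, -0.136, 0.735], [0.194, 0.646, -0.738, 0.919], [-0.016, -0.751, -0.661, 0.917], [0.0, 0.0, 0.0, 1.0]]
top [[423.57495148457866, 0.0, 326.6687155576661], [0.0, 423.57495148457866, 192.3366286106782], [0.0, 0.0, 1.0]] [[0.003, -0.996, 0.09, 0.455], [-1.0, -0.002, 0.009, -0.009], [-0.009, -0.09, -0.996, 1.336], [0.0, 0.0, 0.0, 1.0]]
{'time_s': 0.1, 'qpos': array([ 1.13437474e+00,  3.00423505e-01,  1.52149324e+00, -2.93360829e-05,
        1.32070895e+00, -6.66459199e-02]), 'joint_vel': array([ 0.00215526, -0.00288654, -0.0016504 , -0.00047367, -0.00097417,
       -0.00111545]), 'tau': array([ 2.36706310e-04, -5.32646835e+01, -3.53281116e+01,  7.08434964e-02,
        2.35828426e-02, -2.96168039e-06]), 'ee_pos': array([0.19871017, 0.51260423, 0.2049496 ]), 'eef_rot': array([-3.14056002e+00, -4.04436257e-05,  2.77182424e+00]), 'force': array([ 0.86887932, -0.21608927,  0.33301351]), 'moment': array([-0.00574345,  0.00566915,  0.03757275]), 'grip_force': 0.0, 'grip_width': 0.09397174894130185}
```

View pics/top0.png

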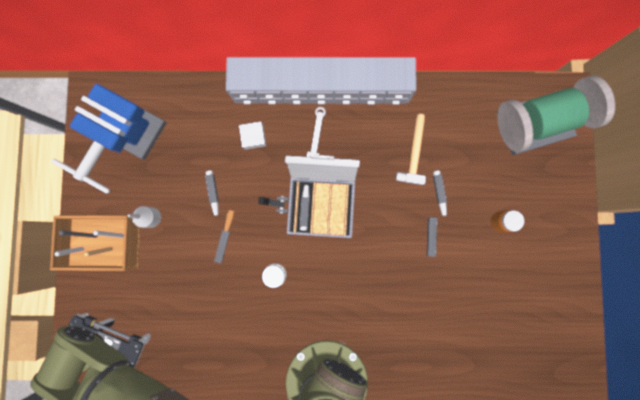

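View pics/scene0.png

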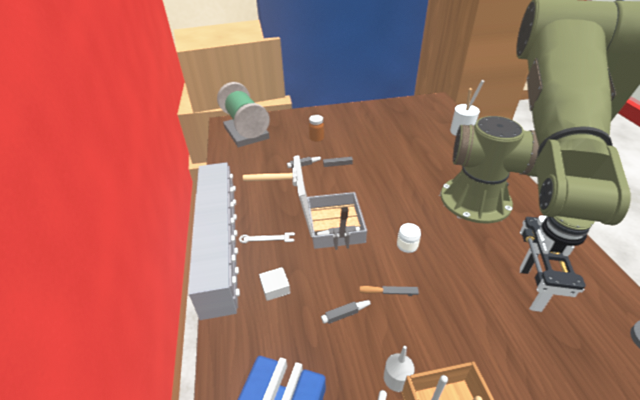

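The top view shows the case at about (320,208) with punch_c in its +y lane (305,205) and the clamp at (270,203). The loose punches are at (212,192) and (440,192), and the blank is at (432,237). The scene view shows the lid upright and punches at (347,311) and (305,160). Next I'll measure.

```bash
cat >> h.py <<'E'
def blob(W,lo,hi,zlo,zhi):
    m=(W[...,0]>lo[0])&(W[...,0]<hi[0])&(W[...,1]>lo[1])&(W[...,1]<hi[1])&(W[...,2]>zlo)&(W[...,2]<zhi)
    return m
def axis(P):
    r=cv2.minAreaRect((P[:,:2]*1000).astype(np.float32)); b=cv2.boxPoints(r); e=sorted([(np.linalg.norm(b[(i+1)%4]-b[i]),i) for i in range(4)])
    i=e[-1][1]; d=b[(i+1)%4]-b[i]; return np.array(r[0]),sorted(r[1]),np.degrees(np.arctan2(d[1],d[0]))
E
python3 - <<'E'
from h import *
C={n:dict(np.load(f'pics/{n}0.npz')) for n in('scene','top')}
W={n:cloud(C[n]) for n in C}
T=W['top']
for n,(u,v) in dict(pa=(212,192),pb=(440,192),case=(330,208),lidtop=(320,165),clamp=(265,201),bl=(432,237),bench=(380,300)).items(): print(n,T[v,u].round(3))
for n in W:
    for nm,(y0,y1) in dict(pa=(.18,.32),pb=(-.34,-.22)).items():
        m=blob(W[n],(.40,y0),(.56,y1),.010,.04)
        k,l,s,c=cv2.connectedComponentsWithStats(m.astype(np.uint8))
        for i in range(1,k):
            if s[i,4]>40:
                P=W[n][l==i]; ax=axis(P); I=C[n]['img'][l==i].mean(1)
                br=P[I>130].mean(0) if (I>130).any() else None
                print(n,nm,s[i].tolist(),ax,'zmed/95',np.percentile(P[:,2],[50,90]).round(4),'bright',br, 'mean',P.mean(0).round(4))
    # case points: rim
    for nm,z0,z1 in (('rim',.045,.062),('lid',.10,.3),('all',.03,.3)):
        m=blob(W[n],(.3,-.12),(.62,.2),z0,z1); P=W[n][m]
        print(n,nm,len(P),axis(P),P.min(0).round(3),P.max(0).round(3))
E
python3 -c "
import cv2
a=cv2.imread('pics/top0.png')[140:260,190:460];cv2.imwrite('pics/c0.png',cv2.resize(a,None,fx=2.9,fy=2.9,interpolation=2))"
```

```text
pa [0.574 0.361 0.023]
pb [ 0.575 -0.348  0.028]
case [ 0.526 -0.008  0.003]
lidtop [0.634 0.02  0.192]
clamp [0.534 0.167 0.203]
bl [ 0.437 -0.321  0.026]
bench [ 0.243 -0.163  0.003]
scene pa [360, 286, 40, 7, 181] (array([464.6065979 , 312.66082764]), [20.810009002685547, 113.44901275634766], np.float32(172.39792)) zmed/95 [0.0165 0.0208] bright [0.4764088  0.31103744 0.01687183] mean [0.479  0.3112 0.0164]
scene pb [323, 157, 26, 9, 156] (array([ 452.06225586, -321.69882202]), [30.125768661499023, 103.07572174072266], np.float32(178.95966)) zmed/95 [0.0218 0.0253] bright [ 0.44850958 -0.3242918   0.02361337] mean [ 0.4513 -0.3192  0.0204]
scene rim 544 (array([455.81271362,  54.95666504]), [261.1030578613281, 324.2818908691406], np.float32(175.99933)) [ 0.302 -0.084  0.045] [0.62  0.195 0.062]
scene lid 180 (array([571.97589111,  51.73816681]), [27.63685417175293, 274.9908752441406], np.float32(105.926445)) [ 0.529 -0.078  0.1  ] [0.619 0.184 0.218]
scene all 1523 (array([459.83312988,  55.7722702 ]), [266.78863525390625, 328.666748046875], np.float32(177.63574)) [ 0.3   -0.084  
[... 263 characters left out ...]
427, 217, 10, 33, 279] (array([ 448.73843384, -321.85958862]), [24.716482162475586, 98.62495422363281], np.float32(176.26535)) zmed/95 [0.024  0.0277] bright [ 0.44783047 -0.32235219  0.02422591] mean [ 0.4492 -0.3208  0.0235]
top rim 510 (array([457.7545166 ,  47.50624084]), [237.31979370117188, 336.1254577636719], np.float32(169.51219)) [ 0.303 -0.078  0.045] [0.618 0.191 0.062]
top lid 262 (array([583.52075195,  56.51528168]), [44.541114807128906, 277.58294677734375], np.float32(111.452995)) [ 0.525 -0.08   0.1  ] [0.62  0.184 0.221]
top all 1603 (array([460.11407471,  56.02282715]), [261.76715087890625, 327.3392028808594], np.float32(178.00502)) [ 0.301 -0.08   0.03 ] [0.62  0.191 0.221]
```

View pics/c0.png

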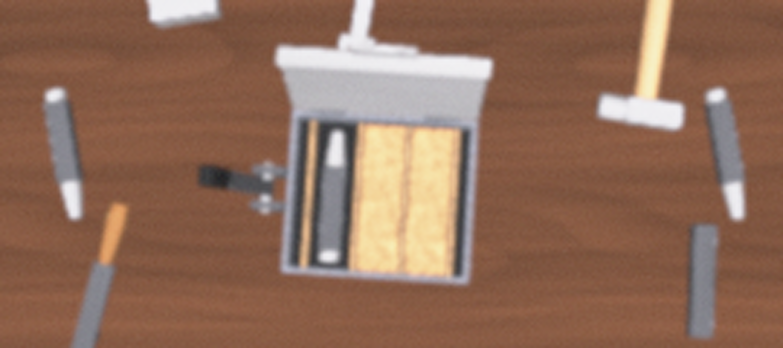

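The crop shows both loose punches with their noses toward the robot. Their crop pixels are about (56,95)->(75,215) and (716,95)->(737,215). punch_c is in the +y lane and the other two lanes (tan inserts) are empty. My search boxes were off, so I'll redo them.

```bash
python3 - <<'E'
from h import *
C={n:dict(np.load(f'pics/{n}0.npz')) for n in('scene','top')}
W={n:cloud(C[n]) for n in C}
for n in W:
    for nm,(y0,y1) in dict(pa=(.30,.43),pb=(-.42,-.29)).items():
        m=blob(W[n],(.498,y0),(.66,y1),.009,.04)
        k,l,s,c=cv2.connectedComponentsWithStats(m.astype(np.uint8))
        for i in range(1,k):
            if s[i,4]>60:
                P=W[n][l==i]; ax=axis(P); I=C[n]['img'][l==i].mean(1)
                Q=P[I<105]
                print(n,nm,s[i].tolist(),ax,'z',np.percentile(P[:,2],[50,90]).round(4),'mean',P.mean(0).round(4),'dark',len(Q),axis(Q))
# case floor/rim by top view colour-free: print depth profile
T=W['top']
for v in (200,215,228):
    print(v,[(u,*(T[v,u]*1000).round().astype(int).tolist()) for u in range(284,362,2)])
for u in (300,325,345):
    print(u,[(v,*(T[v,u]*1000).round().astype(int).tolist()) for v in list(range(154,186,3))+list(range(224,242,2))])
S=W['scene']
m=blob(S,(.43,-.12),(.62,.16),.048,.064)
P=S[m];print('scene rim',len(P),axis(P))
E
```

```text
scene pa [321, 300, 49, 23, 452] (array([576.20288086, 361.25775146]), [25.66093635559082, 140.72552490234375], np.float32(-168.63943)) z [0.0219 0.025 ] mean [0.5828 0.3652 0.0207] dark 60 (array([587.8480835 , 374.56921387]), [4.120953559875488, 85.22801971435547], np.float32(-168.86687))
scene pb [299, 157, 21, 8, 104] (array([ 553.67352295, -357.98101807]), [30.735063552856445, 86.88029479980469], np.float32(-167.27806)) z [0.0202 0.0261] mean [ 0.5592 -0.3511  0.0194] dark 17 (array([ 569.52374268, -342.49291992]), [7.689166069030762, 33.49776840209961], np.float32(-165.4184))
top pa [205, 171, 13, 45, 342] (array([572.0411377 , 363.36627197]), [25.960128784179688, 138.8292999267578], np.float32(-168.81749)) z [0.0232 0.0274] mean [0.577  0.3622 0.0223] dark 28 (array([589.4005127, 354.6242981]), [2.0749640464782715, 80.79537963867188], np.float32(-168.81752))
top pb [433, 171, 14, 45, 350] (array([ 573.70428467, -350.07666016]), [25.491790771484375, 139.58460998535156], np.float32(-171.95998)) z [0.0224 0.0267] mean [ 0.578  -0.3487  0.0218] dark 38 (array([ 584.82952881, -337.
[... 3180 characters left out ...]
 6), (232, 451, 8, 6), (234, 445, 8, 18), (236, 439, 8, 2), (238, 432, 8, 0), (240, 426, 8, -1)]
345 [(154, 699, -55, 2), (157, 689, -55, 1), (160, 641, -47, 230), (163, 633, -47, 231), (166, 625, -47, 229), (169, 625, -49, 174), (172, 622, -50, 141), (175, 617, -51, 110), (178, 612, -52, 83), (181, 606, -53, 56), (184, 601, -54, 12), (224, 476, -54, 16), (226, 470, -54, 13), (228, 464, -54, 13), (230, 457, -54, 17), (232, 451, -55, 1), (234, 445, -55, 4), (236, 439, -53, 55), (238, 432, -55, -4), (240, 426, -55, 7)]
scene rim 387 (array([531.48376465,  36.17610931]), [171.69869995117188, 232.27023315429688], np.float32(-93.28185))<stdin>:16: RuntimeWarning: invalid value encountered in cast
```

```bash
cat >> h.py <<'E'
def linefit(P): # robust 2D line -> point, angle deg
    vx,vy,x,y=cv2.fitLine((P[:,:2]).astype(np.float32),cv2.DIST_HUBER,0,1e-4,1e-4).ravel(); return np.array([x,y]),np.degrees(np.arctan2(vy,vx))
E
python3 - <<'E'
from h import *
C={n:dict(np.load(f'pics/{n}0.npz')) for n in('scene','top')}
W={n:cloud(C[n]) for n in C}
for n in W:
    T=W[n]
    for nm,lo,hi in (('front',(.42,-.06),(.462,.10)),('right',(.46,-.095),(.585,-.05)),('left',(.45,.095),(.50,.135)),('left2',(.55,.095),(.585,.135))):
        P=T[blob(T,lo,hi,.048,.064)]
        if len(P)>5: print(n,nm,len(P),*linefit(P),P.mean(0).round(4))
    P=T[blob(T,(.59,-.05),(.64,.10),.07,.21)]; 
    A=np.c_[P[:,1:],np.ones(len(P))]; s=np.linalg.lstsq(A,P[:,0],rcond=None)[0]; print(n,'lid plane x=a*y+b*z+c',s,'x at z=.055,y=.022',s@[.022,.055,1])
    P=T[blob(T,(.6,-.1),(.7,.15),.215,.27)]; print('lid top',P.min(0),P.max(0))
    P=T[blob(T,(.49,.125),(.58,.22),.09,.3)]; print('clamp',len(P),np.percentile(P,[3,50,97],axis=0).round(3).tolist())
    P=T[blob(T,(.49,.12),(.58,.22),.19,.3)]; print('clamp tip',len(P),np.percentile(P,[3,50,97],axis=0).round(3).tolist())
E
```

```text
scene front 65 [0.44821587 0.0238523 ] 86.580376 [0.448  0.0219 0.0541]
scene right 86 [ 0.5219808  -0.07357621] -3.0837524 [ 0.522  -0.0736  0.0527]
scene left 52 [0.4651444  0.11691397] 2.4833784 [0.4718 0.1152 0.053 ]
scene left2 24 [0.57314   0.1122937] -1.394717 [0.5715 0.1121 0.0527]
scene lid plane x=a*y+b*z+c [0.05858423 0.16226969 0.60498809] x at z=.055,y=.022 0.6152017737616978
lid top [ 0.62773377 -0.08527467  0.21573697] [0.65547386 0.11241489 0.24894247]
clamp 185 [[0.53, 0.148, 0.098], [0.54, 0.168, 0.174], [0.548, 0.182, 0.217]]
clamp tip 66 [[0.531, 0.17, 0.191], [0.54, 0.179, 0.212], [0.549, 0.182, 0.217]]
top front 87 [0.44317836 0.01952311] 86.53484 [0.4432 0.0195 0.0555]
top right 76 [ 0.5228784  -0.07287498] -3.4679809 [ 0.5229 -0.0729  0.0549]
top left 38 [0.47016668 0.11885373] -1.4248478 [0.4723 0.118  0.0554]
top left2 24 [0.56741357 0.11308658] -4.5601997 [0.5674 0.1131 0.0546]
top lid plane x=a*y+b*z+c [0.06042077 0.16277515 0.60083004] x at z=.055,y=.022 0.6111119346581603
lid top [ 0.62401369 -0.08138132  0.22566671] [0.65215049 0.11142637 0.2528803 ]
clamp 166 [[0.525, 0.139, 0.096], [0.533, 0.161, 0.179], [0.544, 0.184, 0.219]]
clamp tip 72 [[0.525, 0.163, 0.191], [0.535, 0.172, 0.213], [0.544, 0.184, 0.22]]
```

```bash
python3 -m inch '1 0 0 0 0 0 0' 25; python3 -c "
from station import ctrl;print(ctrl.get_obs()['qpos'])"
```

```text
time_s: 0.22
ee_pos: [0.1987, 0.5127, 0.2052]
eef_rot: [-3.141, -0.0, 2.772]
force: [-0.1, 0.3, -0.3]
grip_width: 0.0941
grip_force: 0.0
[ 1.13438980e+00  3.00220992e-01  1.52127442e+00 -1.63792064e-05
  1.32072937e+00 -6.66314766e-02]
```

```bash
cat > go.py <<'E'
import sys,numpy as np
from scipy.spatial.transform import Rotation as R
from station import ctrl
o=ctrl.get_obs();r=R.from_euler('xyz',o['eef_rot']);t=np.array([float(a) for a in sys.argv[1:4]])
yaw=np.degrees(o['eef_rot'][2])
print('t',round(o['time_s'],2),'p',o['ee_pos'].round(4),'yaw',yaw.round(2),'q',o['qpos'].round(2),'F',o['force'].round(1),'w',round(o['grip_width'],4),o['grip_force'].round(1))
if len(sys.argv)>4:
    ty=float(sys.argv[4]);d=(ty-yaw+180)%360-180;print('turn rz',round(-d/10,2));r=R.from_euler('xyz',[np.pi,0,np.radians(ty)])
print('shift units',((r.inv().apply(t-o['ee_pos']))/.03).round(2))
E
python3 -m inch '1 0 0 0 0 0 -0.81;1 0 0 0 0 0 -0.81;1 0 0 0 0 0 -0.81;1 0 0 0 0 0 -0.81;1 -0.96 -0.61 0 0 0 0;1 -0.96 -0.61 0 0 0 0;1 -0.96 -0.61 0 0 0 0;1 -0.96 -0.61 0 0 0 0;1 -0.96 -0.61 0 0 0 0;1 -0.96 -0.61 0 0 0 0'
python3 -m inch '1 -0.96 -0.61 0 0 0 0;1 -0.96 -0.61 0 0 0 0;1 -0.96 -0.61 0 0 0 0;1 -0.96 -0.61 0 0 0 0;1 -0.96 -0.61 0 0 0 0;1 -0.96 -0.61 0.5 0 0 0;1 0 0 1 0 0 0;1 0 0 1 0 0 0;1 0 0 1 0 0 0'
python3 go.py .582 .364 .011 191.2
```

```text
time_s: 1.48
ee_pos: [0.3906, 0.4382, 0.2053]
eef_rot: [-3.141, -0.0, -2.946]
force: [-0.5, 0.7, 0.2]
grip_width: 0.094
grip_force: 0.0
time_s: 2.6
ee_pos: [0.5804, 0.3644, 0.0991]
eef_rot: [-3.141, -0.0, -2.946]
force: [0.2, -0.7, 0.1]
grip_width: 0.0941
grip_force: 0.0Traceback (most recent call last):
  File "go.py", line 6, in <module>
    print('t',round(o['time_s'],2),'p',o['ee_pos'].round(4),'yaw',yaw.round(2),'q',o['qpos'].round(2),'F',o['force'].round(1),'w',round(o['grip_width'],4),o['grip_force'].round(1))
                                                                                                                                                           ^^^^^^^^^^^^^^^^^^^^^
AttributeError: 'float' object has no attribute 'round'
```

```bash
sed -i "s/,o\['grip_force'\].round(1)/,o['grip_force']/" go.py
python3 -m inch '1 -0.05 0 1 0 0 0;1 0 0 1 0 0 0;1 0 0 0.93 0 0 0;1 0 0 0 0 0 0;-1 0 0 0 0 0 0;-1 0 0 0 0 0 0;-1 0 0 0 0 0 0;-1 0 0 0 0 0 0;-1 0 0 0 0 0 0;-1 0 0 0 0 0 0' 40
python3 go.py .582 .364 .29 177
```

```text
time_s: 3.85
ee_pos: [0.582, 0.3649, 0.0126]
eef_rot: [-3.142, 0.0, -2.946]
force: [-0.0, -0.4, -0.6]
grip_width: 0.0374
grip_force: 0.0
t 3.85 p [0.582  0.3649 0.0126] yaw -168.79 q [ 0.51  0.8   1.23 -0.    1.11 -1.26] F [-0.  -0.4 -0.6] w 0.0374 0.0
turn rz 1.42
shift units [-0.   -0.03 -9.25]
```

```bash
python3 -m inch '-1 0 0 0 0 0 0;-1 0 0 0 0 0 0;-1 0 0 0 0 0 0;-1 0 0 -0.5 0 0 0;-1 0 0 -1 0 0 0;-1 0 0 -1 0 0 0;-1 0 0 -1 0 0 0'
python3 go.py .536 .0205 .29 176.6
```

```text
time_s: 4.72
ee_pos: [0.5817, 0.3651, 0.1193]
eef_rot: [3.141, 0.0, -2.946]
force: [0.2, -0.2, -4.2]
grip_width: 0.0238
grip_force: 40.0
t 4.72 p [0.5817 0.3651 0.1193] yaw -168.77 q [ 0.51  0.68  1.17  0.    1.29 -1.26] F [ 0.2 -0.2 -4.2] w 0.0238 39.998279213905334
turn rz 1.46
shift units [  0.84 -11.56  -5.69]
```

```bash
python3 -m inch '-1 0 0 -0.95 0 0 0.5;-1 0 0 -0.95 0 0 0.5;-1 0 0 -0.95 0 0 0.46;-1 0 0 -0.95 0 0 0;-1 0 0 -0.95 0 0 0;-1 0 0 -0.94 0 0 0;-1 0.07 -0.96 0 0 0 0;-1 0.07 -0.96 0 0 0 0;-1 0.07 -0.96 0 0 0 0;-1 0.07 -0.96 0 0 0 0'
python3 -m inch '-1 0.07 -0.96 0 0 0 0;-1 0.07 -0.96 0 0 0 0;-1 0.07 -0.96 0 0 0 0;-1 0.07 -0.96 0 0 0 0;-1 0.07 -0.96 0 0 0 0;-1 0.07 -0.96 0 0 0 0;-1 0.07 -0.96 0 0 0 0;-1 0.07 -0.96 0 0 0 0;-1 0 0 0 0 0 0'
python3 go.py .536 .0205 .017 176.6
python3 - <<'E'
from h import *
a=save('top','top1')['img'][100:260,180:420];b=save('scene','scene1')['img'][90:330,200:480]
cv2.imwrite('pics/c1.png',np.hstack([cv2.resize(a,(400,400*160//240)),cv2.resize(b,(400,342))[:266]]))
E
```

```text
time_s: 5.98
ee_pos: [0.5662, 0.2496, 0.289]
eef_rot: [3.141, 0.0, 3.083]
force: [-0.6, -0.1, -3.1]
grip_width: 0.0233
grip_force: 40.0
time_s: 7.1
ee_pos: [0.536, 0.0202, 0.289]
eef_rot: [3.141, 0.001, 3.081]
force: [0.2, -0.0, -2.5]
grip_width: 0.0234
grip_force: 40.0
t 7.1 p [0.536  0.0202 0.289 ] yaw 176.5 q [-0.03  0.22  1.43  0.    1.49 -1.54] F [ 0.2 -0.  -2.5] w 0.0234 39.99816119670868
turn rz -0.01
shift units [0.   0.01 9.07]
```

View pics/c1.png

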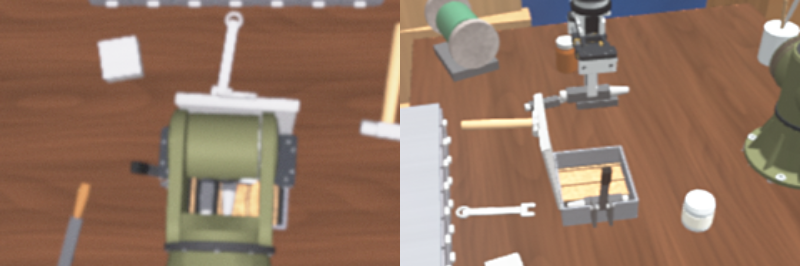

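The top view shows the punch held over the case, in line with the middle lane, between the lid (crop ~(235,105)) and clamp (140,168). The scene view shows it held level in the gripper at (597,95). I'll lower it.

```bash
python3 -m inch '-1 0 0 1 0 0 0;-1 0 0 1 0 0 0;-1 0 0 1 0 0 0;-1 0 0 1 0 0 0;-1 0 0 1 0 0 0;-1 0 0 1 0 0 0;-1 0 0 1 0 0 0'
python3 -m inch '-1 0 0 0.7 0 0 0;-1 0 0 0.7 0 0 0;-1 0 0 0.4 0 0 0;-1 0 0 0.2 0 0 0;-1 0 0 0.05 0 0 0'
python3 go.py .536 .0205 .017 176.6
```

```text
time_s: 8.07
ee_pos: [0.5365, 0.0225, 0.0775]
eef_rot: [3.141, 0.0, 3.084]
force: [-0.2, 0.3, -3.9]
grip_width: 0.0235
grip_force: 40.0
time_s: 8.7
ee_pos: [0.5366, 0.0217, 0.0174]
eef_rot: [3.141, 0.0, 3.083]
force: [-7.2, 2.3, 12.7]
grip_width: 0.0236
grip_force: 40.0
t 8.7 p [0.5366 0.0217 0.0174] yaw 176.62 q [-0.03  0.5   1.72  0.    0.92 -1.54] F [-7.2  2.3 12.7] w 0.0236 40.00385820865631
turn rz 0.0
shift units [ 0.02 -0.04  0.01]
```

```bash
python3 -m inch '-0.2 0 0 0 0 0 0;-0.2 0 0 0 0 0 0;-0.2 0 0 0 0 0 0;-0.2 0 0 -0.5 0 0 0;-0.2 0 0 -1 0 0 0;-0.2 0 0 -1 0 0 0;-0.2 0 0 -1 0 0 0;-0.2 0 0 -1 0 0 0;-0.2 0 0 -1 0 0 0;-0.2 0 0 -1 0 0 0'
python3 go.py .5815 -.349 .20 8.6
```

```text
time_s: 9.95
ee_pos: [0.5362, 0.0214, 0.214]
eef_rot: [3.142, 0.001, 3.082]
force: [-0.4, 0.4, -0.8]
grip_width: 0.0378
grip_force: 0.0
t 9.95 p [0.5362 0.0214 0.214 ] yaw 176.61 q [-0.03  0.26  1.55 -0.    1.33 -1.54] F [-0.4  0.4 -0.8] w 0.0378 0.0
turn rz 16.8
shift units [-0.35 12.43  0.47]
```

```bash
python3 -m inch '-0.2 0 -1 0 0 0 0;-0.2 -0.2 -1 0 0 0 0;-0.2 -0.2 -1 0 0 0 0;-0.2 -0.2 -1 0 0 0 0;-0.2 -0.2 -1 0 0 0 0;-0.2 -0.2 -1 0 0 0 0;-0.2 -0.2 -1 0 0 0 0;-0.2 -0.2 -1 0 0 0 0;-0.2 -0.2 -1 0 0 0 0;-0.2 -0.2 -1 0 0 0 0'
python3 -m inch '1 -0.2 -1 0 0 0 0;1 -0.2 -1 0 0 0 0;1 0 -0.2 0 0 0 0;1 0 0 0 0 0 1;1 0 0 0 0 0 1;1 0 0 0 0 0 1;1 0 0 0 0 0 1;1 0 0 0 0 0 1;1 0 0 0 0 0 1;1 0 0 0 0 0 1'
python3 -m inch '1 0 0 0 0 0 1;1 0 0 0 0 0 1;1 0 0 0 0 0 1;1 0 0 0 0 0 1;1 0 0 0 0 0 1;1 0 0 0 0 0 1;1 0 0 0 0 0 1;1 0 0 0 0 0 1;1 0 0 0 0 0 1;1 0 0 0 0 0 0.8'
python3 go.py .5815 -.349 .011 8.6
python3 - <<'E'
from h import *
a=save('top','top2')['img'][130:260,260:500];b=save('scene','scene2')['img'][90:330,200:480]
cv2.imwrite('pics/c2.png',np.hstack([cv2.resize(a,(480,260)),cv2.resize(b,(303,260))]))
E
```

```text
time_s: 11.2
ee_pos: [0.5725, -0.2823, 0.213]
eef_rot: [-3.141, 0.001, 3.082]
force: [-0.1, -0.1, -0.0]
grip_width: 0.0378
grip_force: 0.0
time_s: 12.45
ee_pos: [0.5806, -0.3469, 0.2127]
eef_rot: [3.141, 0.0, 1.856]
force: [0.1, 0.5, 0.8]
grip_width: 0.0937
grip_force: 0.0
time_s: 13.7
ee_pos: [0.5807, -0.3469, 0.2127]
eef_rot: [3.141, -0.0, 0.146]
force: [-0.1, -0.0, 0.6]
grip_width: 0.0938
grip_force: 0.0
t 13.7 p [ 0.5807 -0.3469  0.2127] yaw 8.36 q [-0.59  0.59  1.1   0.    1.46  0.83] F [-0.1 -0.   0.6] w 0.0938 0.0
turn rz -0.02
shift units [0.02 0.07 6.72]
```

View pics/c2.png

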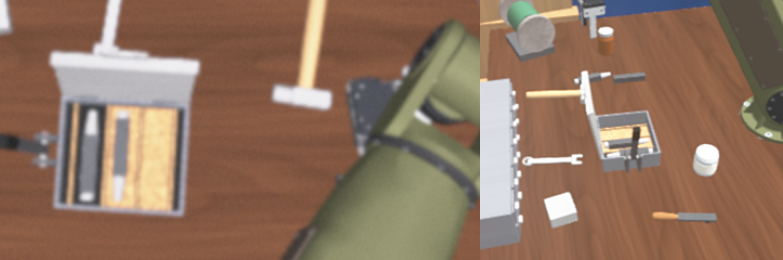

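The top crop shows the first punch centred in the middle lane (120,155) with its lane free on both sides; the case, lid and hammer are undisturbed. Now I'll pick up the second one with a narrower opening, because the hammer head is close by.

```bash
python3 -m inch '0.3 0.02 0.07 0 0 0 0;0.3 0 0 1 0 0 0;0.3 0 0 1 0 0 0;0.3 0 0 1 0 0 0;0.3 0 0 1 0 0 0;0.3 0 0 1 0 0 0;0.3 0 0 1 0 0 0;0.3 0 0 0.67 0 0 0;0.3 0 0 0 0 0 0'
python3 -m inch '-1 0 0 0 0 0 0;-1 0 0 0 0 0 0;-1 0 0 0 0 0 0;-1 0 0 0 0 0 0;-1 0 0 0 0 0 0;-1 0 0 0 0 0 0;-1 0 0 0 0 0 0;-1 0 0 -0.5 0 0 0;-1 0 0 -1 0 0 0;-1 0 0 -1 0 0 0' 40
python3 go.py .533 -.0314 .29 -3.4
```

```text
time_s: 14.92
ee_pos: [0.581, -0.3495, 0.0105]
eef_rot: [-3.14, 0.002, 0.151]
force: [-1.1, 0.2, 0.4]
grip_width: 0.0612
grip_force: 0.0
time_s: 16.18
ee_pos: [0.5811, -0.349, 0.0871]
eef_rot: [-3.139, 0.002, 0.151]
force: [-0.2, -0.4, -5.3]
grip_width: 0.0242
grip_force: 40.0
t 16.18 p [ 0.5811 -0.349   0.0871] yaw 8.63 q [-0.6   0.69  1.23  0.    1.23  0.82] F [-0.2 -0.4 -5.3] w 0.0242 39.99672889709473
turn rz 1.2
shift units [ -2.23 -10.47  -6.76]
```

```bash
python3 -m inch '-1 0 0 -1 0 0 0.4;-1 0 0 -1 0 0 0.4;-1 0 0 -1 0 0 0.4;-1 0 0 -1 0 0 0;-1 0 0 -1 0 0 0;-1 0 0 -1 0 0 0;-1 -0.5 -0.95 -0.7 0 0 0;-1 -0.5 -0.95 0 0 0 0;-1 -0.5 -0.95 0 0 0 0;-1 -0.5 -0.95 0 0 0 0'
python3 -m inch '-1 -0.23 -0.95 0 0 0 0;-1 0 -0.95 0 0 0 0;-1 0 -0.95 0 0 0 0;-1 0 -0.95 0 0 0 0;-1 0 -0.95 0 0 0 0;-1 0 -0.95 0 0 0 0;-1 0 -0.95 0 0 0 0;-1 0 0 0 0 0 0'
python3 go.py .533 -.0314 .017 -3.4
```

```text
time_s: 17.42
ee_pos: [0.5274, -0.2308, 0.2874]
eef_rot: [-3.14, 0.002, -0.059]
force: [-0.1, 0.1, -5.0]
grip_width: 0.0236
grip_force: 40.0
time_s: 18.42
ee_pos: [0.5327, -0.0311, 0.2875]
eef_rot: [-3.141, 0.002, -0.056]
force: [0.5, 0.3, -4.7]
grip_width: 0.0237
grip_force: 40.0
t 18.43 p [ 0.5327 -0.0311  0.2875] yaw -3.23 q [-0.13  0.21  1.44  0.    1.49  1.5 ] F [ 0.5  0.3 -4.7] w 0.0237 39.99639451503754
turn rz 0.02
shift units [0.01 0.01 9.02]
```

```bash
python3 -m inch '-1 0 0 1 0 0 0;-1 0 0 1 0 0 0;-1 0 0 1 0 0 0;-1 0 0 1 0 0 0;-1 0 0 1 0 0 0;-1 0 0 1 0 0 0;-1 0 0 1 0 0 0'
python3 -m inch '-1 0 0 0.7 0 0 0;-1 0 0 0.7 0 0 0;-1 0 0 0.4 0 0 0;-1 0 0 0.15 0 0 0;-1 0 0 0 0 0 0'
python3 go.py .533 -.0314 .017 -3.4
```

```text
time_s: 19.3
ee_pos: [0.5328, -0.0334, 0.0767]
eef_rot: [-3.141, 0.001, -0.06]
force: [0.7, -0.0, -6.1]
grip_width: 0.0237
grip_force: 40.0
time_s: 19.92
ee_pos: [0.5334, -0.0331, 0.0195]
eef_rot: [3.142, -0.0, -0.059]
force: [-0.9, 0.7, -5.6]
grip_width: 0.0236
grip_force: 40.0
t 19.93 p [ 0.5334 -0.0331  0.0195] yaw -3.39 q [-0.13  0.5   1.73  0.    0.92  1.5 ] F [-0.9  0.7 -5.6] w 0.0236 39.99620318412781
turn rz 0.0
shift units [-0.02 -0.06  0.08]
```

```bash
python3 -m inch '-1 0 0 0.08 0 0 0;-0.2 0 0 0 0 0 0;-0.2 0 0 0 0 0 0;-0.2 0 0 0 0 0 0;-0.2 0 0 -0.5 0 0 0;-0.2 0 0 -1 0 0 0;-0.2 0 0 -1 0 0 0;-0.2 0 0 -1 0 0 0;-0.2 0 0 -1 0 0 0;-0.2 0 0 -1 0 0 0'
python3 -m inch '-0.2 0 0 -1 0 0 0;-0.2 0 0 -1 0 0 0;-0.2 0 0 -1 0 0 0;-0.2 0 0 -1 0 0 0;-1 -0.5 0 0 0 0 0;-1 -1 0 0 0 0 0;-1 -1 0 0 0 0 0;-1 -1 0 0 0 0 0;-1 -1 0 0 0 0 0'
python3 go.py .69 .005 .29 -3.4
python3 - <<'E'
from h import *
T0=cloud(dict(np.load('pics/top0.npz')))
c=save('top','top3');T=cloud(c)
a=c['img'][140:260,250:400];b=save('scene','scene3')['img'][140:260,250:400]
cv2.imwrite('pics/c3.png',np.hstack([cv2.resize(a,(400,320)),cv2.resize(b,(400,320))]))
th=np.radians(-3.4);D=T[...,:2]-[.528,.021];X=D[...,0]*np.cos(th)+D[...,1]*np.sin(th);Y=-D[...,0]*np.sin(th)+D[...,1]*np.cos(th)
for y0 in(-.052,0,.052):
    m=(abs(X)<.077)&(abs(Y-y0)<.024)&(T[...,2]>.018)&(T[...,2]<.045);P=np.c_[X[m],Y[m]]
    if m.sum()>20: print(y0,m.sum(),axis(P),'z',np.percentile(T[m][:,2],[50,90]))
E
```

```text
time_s: 21.18
ee_pos: [0.5332, -0.0329, 0.184]
eef_rot: [3.141, -0.001, -0.059]
force: [-0.8, -0.3, -0.4]
grip_width: 0.0375
grip_force: 0.0
time_s: 22.3
ee_pos: [0.3972, -0.0249, 0.3027]
eef_rot: [3.141, -0.001, -0.059]
force: [0.2, -0.7, 1.3]
grip_width: 0.0002
grip_force: 0.0
t 22.3 p [ 0.3972 -0.0249  0.3027] yaw -3.39 q [-0.15 -0.11  1.75 -0.    1.51  1.48] F [ 0.2 -0.7  1.3] w 0.0002 0.0
turn rz 0.0
shift units [ 9.68 -1.57  0.42]
-0.052 307 (array([  0.76612854, -52.54875946]), [32.44690704345703, 136.02732849121094], np.float32(-173.40596)) z [0.02852755 0.03248939]
0 313 (array([-2.4865799 ,  3.43408775]), [23.909826278686523, 137.6885528564453], np.float32(-179.95522)) z [0.02823082 0.03247835]
0.052 323 (array([-4.25582886, 56.23933411]), [34.78812789916992, 140.28843688964844], np.float32(-175.34384)) z [0.02836077 0.03236667]
```

View pics/c3.png

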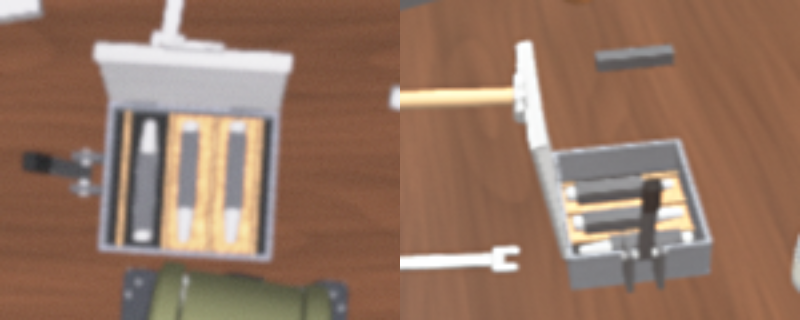

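All three punches lie flat, each in its own lane: at (147,180), (190,180) and (235,180) in the left half. The tops sit at z≈0.029, the lid is untouched and the clamp is still up at (45,165). Next I move the shut fingers behind the lid.

```bash
python3 -m inch '-1 0.93 -0.08 0 0 0 0;-1 0.93 -0.08 0 0 0 0;-1 0.93 -0.08 0 0 0 0;-1 0.93 -0.08 0 0 0 0;-1 0.93 -0.08 0 0 0 0;-1 0.93 -0.08 0 0 0 0;-1 0.93 -0.08 0 0 0 0;-1 0.93 -0.08 0 0 0 0;-1 0.93 -0.08 0 0 0 0;-1 0.9 -0.08 0 0 0 0'
python3 -m inch '-1 0 0 0.9 0 0 0;-1 0 0 0.9 0 0 0;-1 0 0 0.9 0 0 0;-1 0 0 0.7 0 0 0;-1 0 0 0 0 0 0'
cat > cf.py <<'E'
import numpy as np
from station import ctrl
o=ctrl.get_obs();th=np.radians(-3.4);D=o['ee_pos'][:2]-[.528,.021]
print('case X %.4f Y %.4f'%(D[0]*np.cos(th)+D[1]*np.sin(th),-D[0]*np.sin(th)+D[1]*np.cos(th)),'z',o['ee_pos'][2].round(4),'rot',o['eef_rot'].round(3),'F',o['force'].round(1),'t',round(o['time_s'],2))
E
python3 cf.py
```

```text
time_s: 23.65
ee_pos: [0.6787, -0.0173, 0.3021]
eef_rot: [-3.142, -0.0, -0.059]
force: [-0.4, -0.3, -0.2]
grip_width: 0.0008
grip_force: 0.0
time_s: 24.28
ee_pos: [0.6773, -0.0174, 0.1985]
eef_rot: [-3.142, 0.003, -0.059]
force: [-0.5, 1.1, 0.7]
grip_width: 0.0003
grip_force: 0.0
case X 0.1513 Y -0.0295 z 0.1985 rot [-3.142e+00  3.000e-03 -5.900e-02] F [-0.5  1.1  0.7] t 24.27
```

```bash
python3 -m inch '-1 -0.55 0 0.05 0 0 0;-1 -0.55 0 0.05 0 0 0;-1 -0.55 0 0.02 0 0 0;-1 -0.6 0 0.05 0 0 0;-1 -0.6 0 0.05 0 0 0'
python3 cf.py
```

```text
time_s: 24.9
ee_pos: [0.5929, -0.0125, 0.1953]
eef_rot: [3.142, -0.004, -0.059]
force: [4.6, 0.1, -2.7]
grip_width: 0.0004
grip_force: 1.6
case X 0.0668 Y -0.0295 z 0.1953 rot [ 3.142 -0.004 -0.059] F [ 4.6  0.1 -2.7] t 24.9
```

```bash
python3 -m inch '-1 -0.5 0 0.16 0 0 0;-1 -0.48 0 0.2 0 0 0;-1 -0.44 0 0.22 0 0 0;-1 -0.4 0 0.25 0 0 0;-1 -0.37 0 0.29 0 0 0;-1 -0.33 0 0.32 0 0 0;-1 -0.3 0 0.36 0 0 0;-1 -0.27 0 0.38 0 0 0;-1 -0.23 0 0.41 0 0 0'
python3 cf.py
```

```text
time_s: 26.02
ee_pos: [0.4927, -0.0065, 0.115]
eef_rot: [3.142, -0.001, -0.059]
force: [2.6, 0.0, 1.4]
grip_width: 0.0005
grip_force: 0.8
case X -0.0336 Y -0.0296 z 0.115 rot [ 3.142e+00 -1.000e-03 -5.900e-02] F [2.6 0.  1.4] t 26.02
```

```bash
python3 -m inch '-1 -0.18 0 0.42 0 0 0;-1 -0.12 0 0.42 0 0 0;-1 -0.1 0 0.42 0 0 0;-1 -0.04 0 0.3 0 0 0;-1 0 0 0.17 0 0 0;-1 0 0 0.06 0 0 0'
python3 cf.py
```

```text
time_s: 26.78
ee_pos: [0.4795, -0.0057, 0.0628]
eef_rot: [3.142, 0.001, -0.059]
force: [-17.3, 1.2, 36.9]
grip_width: 0.0007
grip_force: 19.2
case X -0.0468 Y -0.0296 z 0.0628 rot [ 3.142e+00  1.000e-03 -5.900e-02] F [-17.3   1.2  36.9] t 26.77
```

```bash
python3 -m inch '-1 0 0 -0.3 0 0 0;-1 0 0 -0.95 0 0 0;-1 0 0 -0.95 0 0 0;-1 0 0 -0.95 0 0 0;-1 0 0 -0.95 0 0 0;-1 0 0 -0.95 0 0 0;-1 0 0 -0.95 0 0 0;-1 0 0 -0.95 0 0 0;-1 0 0 -0.95 0 0 0'
python3 -m inch '-1 0.2 -0.96 0 0 0 0;-1 0.2 -0.96 0 0 0 0;-1 0.2 -0.96 0 0 0 0;-1 0.2 -0.96 0 0 0 0;-1 0.2 -0.96 0 0 0 0;-1 0.2 -0.96 0 0 0 0;-1 0.2 -0.96 0 0 0 0;-1 0.15 -0.96 0 0 0 0;-1 0 0 0 0 0 0'
python3 cf.py; python3 - <<'E'
from h import *
c=save('top','top4');T=cloud(c);s=save('scene','scene4');S=cloud(s)
cv2.imwrite('pics/c4.png',np.hstack([cv2.resize(c['img'][140:260,230:380],(400,320)),cv2.resize(s['img'][140:260,250:400],(400,320))]))
for T in(T,S):
    P=T[blob(T,(.46,-.05),(.59,.09),.05,.08)];print('lid z',np.percentile(P[:,2],[5,50,95]).round(4),len(P))
E
```

```text
time_s: 27.9
ee_pos: [0.4795, -0.0057, 0.2998]
eef_rot: [-3.142, -0.0, -0.059]
force: [-0.2, -0.5, 0.9]
grip_width: 0.0001
grip_force: 0.0
time_s: 29.02
ee_pos: [0.5396, 0.2228, 0.2981]
eef_rot: [3.141, 0.001, -0.057]
force: [-0.1, -0.8, -0.0]
grip_width: 0.0005
grip_force: 0.0
case X -0.0004 Y 0.2021 z 0.2981 rot [ 3.141e+00  1.000e-03 -5.700e-02] F [-0.1 -0.8 -0. ] t 29.02
lid z [0.0608 0.0649 0.069 ] 2055
lid z [0.0614 0.0642 0.0668] 970
```

View pics/c4.png

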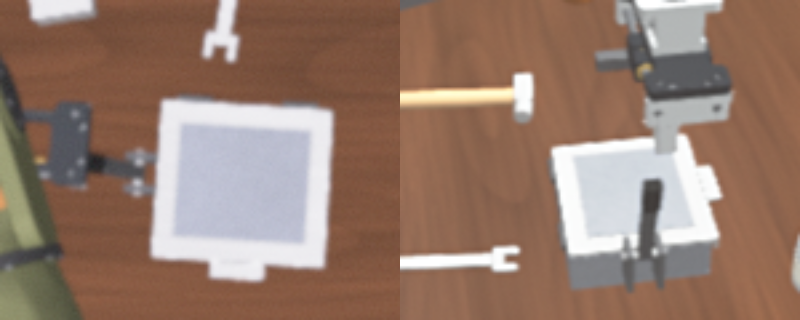

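The left view shows the lid flat and closed, tab at (237,270), measured z 0.064. The clamp is still up at (120,165) with the fingers outside it. Now I lower and push the clamp.

```bash
python3 -m inch '-1 0 0 0.9 0 0 0;-1 0 0 0.9 0 0 0;-1 0 0 0.9 0 0 0;-1 0 0 0.8 0 0 0;-1 0 0 0 0 0 0'
python3 cf.py
python3 -m inch '-1 0 0.5 0 0 0 0;-1 0 0.5 0 0 0 0;-1 0 0.5 0 0 0 0;-1 0 0.5 0 0 0 0;-1 0 0.5 0.02 0 0 0;-1 0 0.5 0.04 0 0 0'
python3 cf.py
```

```text
time_s: 29.75
ee_pos: [0.5391, 0.2204, 0.1927]
eef_rot: [3.14, 0.002, -0.06]
force: [-0.0, 0.1, 0.4]
grip_width: 0.0
grip_force: 0.0
case X -0.0008 Y 0.1997 z 0.1927 rot [ 3.14e+00  2.00e-03 -6.00e-02] F [-0.   0.1  0.4] t 29.75
time_s: 30.5
ee_pos: [0.5343, 0.1306, 0.192]
eef_rot: [-3.142, -0.0, -0.059]
force: [1.2, 3.0, -0.1]
grip_width: 0.0007
grip_force: 1.3
case X -0.0002 Y 0.1098 z 0.192 rot [-3.142 -0.    -0.059] F [ 1.2  3.  -0.1] t 30.5
```

```bash
python3 -m inch '-1 0 0.45 0.06 0 0 0;-1 0 0.45 0.12 0 0 0;-1 0 0.42 0.17 0 0 0;-1 0 0.37 0.22 0 0 0;-1 0 0.33 0.26 0 0 0;-1 0 0.3 0.28 0 0 0;-1 0 0.28 0.32 0 0 0;-1 0 0.25 0.33 0 0 0;-1 0 0.2 0.35 0 0 0'
python3 cf.py
```

```text
time_s: 31.62
ee_pos: [0.5289, 0.0398, 0.1279]
eef_rot: [3.141, 0.0, -0.059]
force: [0.5, -0.8, 2.4]
grip_width: 0.0004
grip_force: 1.1
case X -0.0003 Y 0.0188 z 0.1279 rot [ 3.141  0.    -0.059] F [ 0.5 -0.8  2.4] t 31.62
```

```bash
python3 -m inch '-1 0 0.16 0.38 0 0 0;-1 0 0.14 0.38 0 0 0;-1 0 0.1 0.38 0 0 0;-1 0 0.06 0.25 0 0 0;-1 0 0 0.15 0 0 0;-1 0 0 0.06 0 0 0'
python3 cf.py
python3 -m inch '-1 0 0 -0.3 0 0 0;-1 0 0 -0.9 0 0 0;-1 0 0 -0.9 0 0 0;-1 0 0 -0.9 0 0 0;-1 0 -1 -0.9 0 0 0;-1 0 -1 0 0 0 0;-1 0 -1 0 0 0 0;-1 0 -1 0 0 0 0;-1 0 -1 0 0 0 0;-1 0 -1 0 0 0 0'
python3 cf.py; python3 - <<'E'
from h import *
c=save('top','top5');T=cloud(c);s=save('scene','scene5');S=cloud(s)
cv2.imwrite('pics/c5.png',np.hstack([cv2.resize(c['img'][140:260,230:380],(400,320)),cv2.resize(s['img'][140:260,250:400],(400,320))]))
for n,T in(('top',T),('sc',S)):
  for x0,y0,y1 in((.515,-.01,.025),(.515,.04,.075),(.57,-.05,.07),(.46,-.05,.07)):
    P=T[blob(T,(x0,y0),(x0+.02,y1),.04,.15)];print(n,x0,y0,np.percentile(P[:,2],[50,90]).round(4),len(P))
E
```

```text
time_s: 32.38
ee_pos: [0.5281, 0.0265, 0.081]
eef_rot: [3.141, 0.0, -0.059]
force: [-7.2, -2.6, 18.3]
grip_width: 0.0007
grip_force: 9.3
case X -0.0002 Y 0.0055 z 0.081 rot [ 3.141  0.    -0.059] F [-7.2 -2.6 18.3] t 32.38
time_s: 33.62
ee_pos: [0.5386, 0.2074, 0.198]
eef_rot: [-3.141, -0.0, -0.059]
force: [1.0, -0.6, 0.9]
grip_width: 0.0006
grip_force: 0.0
case X -0.0005 Y 0.1867 z 0.198 rot [-3.141 -0.    -0.059] F [ 1.  -0.6  0.9] t 33.62
top 0.515 -0.01 [0.0804 0.0835] 78
top 0.515 0.04 [0.0768 0.0795] 79
top 0.57 -0.05 [0.0646 0.0682] 277
top 0.46 -0.05 [0.0644 0.068 ] 281
sc 0.515 -0.01 [0.0806 0.0831] 36
sc 0.515 0.04 [0.076  0.0785] 36
sc 0.57 -0.05 [0.0641 0.0666] 145
sc 0.46 -0.05 [0.064  0.0656] 17
```

View pics/c5.png

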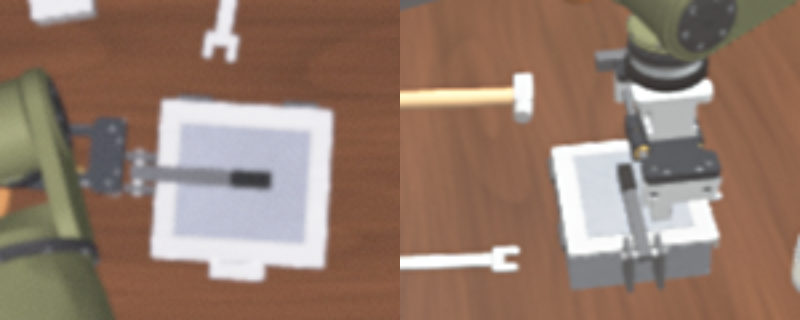

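The lid is flat (z 0.064). The clamp bar lies across it, with the grip at (250,180) in the left half and top z 0.0805, as expected when fully down. The robot is clear.

```bash
python3 -c "
from station import ticket
print(ticket.hand_in())"
```

```text
the job is handed in; nothing more can be done
None
```

I handed the job in at about 34 s of the 72 s: both loose punches lie flat in their own lanes, the lid was closed gently, and the clamp bar is fully down; the hand-in returned no verdict.

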